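Exercise a gauge probe and zero its readout

TASK

On the gauging fixture, gently press the flat-tipped probe (the one with the wide disc) down with your fingertips by about half of its 12 mm stroke, not to its stop, and let it spring back up. Then press the wide bar key on the readout box to zero it, and withdraw. Leave the other probes, the other keys and all the loose parts alone, and do not lift or shove the readout.

Things in the scene. Friction and masses are not known exactly. Their poses are not given: they have to be found in the camera images.
- fixture: gauging fixture: dark fixed granite-like plate 210 x 170 x 30 mm (x, y, z), origin at the centre of its underside on the table. Four upright spring probes stand on it in a 2 x 2 pattern, 80 mm apart along x and y, about a point 15 mm on the -x side of the plate's centre. Which probe stands at which place varies. All probe tips are 90 mm above the table.
- flat_probe: the FLAT-tipped probe, fixed on the plate: black sleeve 20 mm across, 24 mm high, with a 6 mm dark collar, out of which comes an 8 mm steel stem with a flat round steel disc 28 mm across and 5 mm thick on top; the widest tip of the four. Origin at the foot of the sleeve, 30 mm above the table; the top of the disc is 60 mm above it.
- flat_tip (a point): centre of the disc's top face on the flat-tipped probe, 90 mm above the table at rest; it moves down with the plunger.
- flat_plunger (a joint): how far the flat-tipped plunger is pushed straight down: 0 at rest (out), 0.012 m at its bottom stop. Its spring pushes back with about 2 N at first touch, rising to about 5.7 N at the bottom stop, and returns it by itself.
- readout: loose black box, about 1.2 kg, 120 x 170 mm (x, y), top 34 mm high; display hood 22 mm deep, 150 mm wide, 50 mm high, centred 46 mm to +x. Origin: centre of underside. Grey keys 10 mm proud of the top: a wide bar key at (-33, 0) mm, three small keys at x = +14 mm, y = +55, 0, -55 mm.
- bar_key_top (a point): centre of the top of the wide bar key (18 mm along the box's x, 56 mm along its y), 44 mm above the table at rest; it moves down with the key.
- bar_key (a joint): how far the wide bar key is pressed: 0 at rest, 0.005 m fully down; about 2 N to start, 4.5 N fully down; it springs back by itself.
- ball_probe: another probe with the same sleeve and height, having a ball tip 14 mm across; to be left alone. Origin at the foot of the sleeve, 30 mm above the table, tip 60 mm above it.
- ball_plunger (a joint): push of that probe's plunger, 0 at rest, 0.012 m at the bottom; to stay at rest.
- cone_probe: another probe with the same sleeve and height, having a small pointed cone tip, 12 mm across at its foot; to be left alone. Origin at the foot of the sleeve, 30 mm above the table, tip 60 mm above it.
- cone_plunger (a joint): push of that probe's plunger, 0 at rest, 0.012 m at the bottom; to stay at rest.
- blade_probe: another probe with the same sleeve and height, having a thin blade tip 22 mm long and 4 mm thick; to be left alone. Origin at the foot of the sleeve, 30 mm above the table, tip 60 mm above it.
- blade_plunger (a joint): push of that probe's plunger, 0 at rest, 0.012 m at the bottom; to stay at rest.
- left_key (a joint): small round key 18 mm across, on the box's +y side; press depth, 0 at rest, 0.005 m fully down; to stay at rest.
- middle_key (a joint): small square key 18 mm wide, in the middle; press depth, 0 at rest, 0.005 m fully down; to stay at rest.
- right_key (a joint): small round key 18 mm across, on the box's -y side; press depth, 0 at rest, 0.005 m fully down; to stay at rest.
- ring_gauge: loose steel ring gauge 32 mm across, 14 mm high, lying on the plate among the four probes; to be left alone. Origin at its underside (centre).
- gauge_block: loose steel gauge block 9 x 35 x 20 mm on the plate, near its +x edge; to be left alone. Origin at its underside (centre).
- shaft: loose stepped steel shaft standing between fixture and readout, 24 mm across, 50 mm high; to be left alone. Origin at its underside (centre).
- v_block: loose dark steel V-block 45 x 70 mm, about 45 mm high, behind the work; to be left alone. Origin at its underside (centre).
- cleaner: loose white bottle 54 mm across, 130 mm high, standing behind the work on the +y side; to be left alone. Origin at its underside (centre).
- screwdriver: loose screwdriver lying on the table at the +y side; to be left alone. Origin at its underside, along its length.
- flange: loose aluminium flange 56 mm across, 30 mm high, at the -y side; to be left alone. Origin at its underside (centre).
Not all that is in view belongs to the job. There is more than one size of the readout; the job needs the smallest.

How it is judged:
On the way, in this order (a step that is already met when the one before it is completed fails the run):
1. the flat-tipped probe is pressed down by at least 3 mm (value of joint flat_plunger above 0.003 m), for 0.05 s.
2. the flat-tipped probe is let go and has sprung back (value of joint flat_plunger below 0.001 m and contact force between the arm and flat_probe below 0.1 N), for 0.1 s.
3. the bar key is pressed by at least 3 mm (value of joint bar_key above 0.003 m), for 0.05 s.
At the end, for the whole second after the job is handed in: All four probes and all four keys are back out (within 1 mm), the readout is at rest within 15 mm of where it stood, and each loose bystander within 8 mm of where it stood (value of joint each of flat_plunger, ball_plunger, cone_plunger, blade_plunger, bar_key, left_key, middle_key, right_key below 0.001 m and distance of each of ring_gauge, gauge_block, shaft, v_block, cleaner, screwdriver, flange from where it was at the start of the episode below 0.008 m and distance of readout from where it was at the start of the episode below 0.015 m and linear speed of readout below 0.01 m/s); the robot touches nothing.
It fails at once if the flat plunger is driven to its bottom stop (past 11.5 mm) or pushed with more than 18 N (value of joint flat_plunger above 0.0115 m or contact force between the arm and flat_probe above 18 N).
It fails at once if another probe is pushed in (over 1.5 mm) or leaned on (over 4 N) (value of joint any of ball_plunger, cone_plunger, blade_plunger above 0.0015 m or contact force between the arm and ball_probe above 4 N or contact force between the arm and cone_probe above 4 N or contact force between the arm and blade_probe above 4 N).
It fails at once if another key is pressed (over 1.5 mm) (value of joint any of left_key, middle_key, right_key above 0.0015 m).
It fails at once if the readout is pushed with more than 30 N, shoved or lifted (over 15 mm) (contact force between the arm and readout above 30 N or distance of readout from where it was at the start of the episode above 0.015 m).
It fails at once if a loose bystander is moved or lifted by more than 8 mm (distance of any of ring_gauge, gauge_block, shaft, v_block, cleaner, screwdriver, flange from where it was at the start of the episode above 0.008 m).
It also fails if it takes over 48 s, if anything falls off the work surface, if the arm or the gripper's body presses on something with over 40 N, if the wrist force passes 120 N, or if a joint passes its speed limit or range.

ROBOT

A 6-joint arm with a two-finger parallel gripper is mounted at the origin on the work surface. World frame = base frame: x ahead of the robot, y to its left, z up, the work surface at z = 0. Lengths are in m, angles in rad, forces in N, time in s.
With the tool pointing down it reaches from about 0.3 to 0.775 m from the base axis. Payload 14.6 kg.
Tool frame: the origin (TCP) lies midway between the tips of the shut fingers; the grasp point (between the pads) lies 19 mm behind it; z points along the fingers, y is the line along which they close (so a half turn about z gives the same grasp; the last joint's range is limited). The gripper opens to 94 mm and grips with 3 to 60 N. Pads are 16 mm wide; open, the fingers measure 119 mm over their backs; the gripper's body (75 mm by 177 mm) begins 78 mm behind the grasp point.
Start: joints at [-1.223, 0.3, 1.521, -0, 1.321, -0.067], TCP at [0.222, -0.503, 0.205] pointing down, gripper open.
Joint ranges: [-3.03, 3.03], [-0.79, 2.21], [0.23, 2.52], [-1.04, 4.18], [0, 3.07], [-2.55, 2.55]. Speed limits (rad/s): [2.22, 2.22, 2.57, 3.14, 3.14, 3.14].

INTERFACE

Orientations are given as [roll, pitch, yaw] about the fixed x, y, z axes, in that order (R = Rz(yaw) Ry(pitch) Rx(roll)).
In Python, from station import ctrl gives the robot as it stands. The module is installed in compiled form; this text tells all that it offers.
- The arm moves only by the tool servo_tool, never from a script. Its argument "plan" is a list of rows, each a list of 7 numbers: the opening in per cent of the stroke, from 0 (shut) to 100 (fully open), then the shift along the tool's x, y, z in m, then the turn, a rotation vector about the tool's x, y, z in rad. A call has exactly 8 rows; each row shifts and turns the commanded pose from where the row before left it, along the tool's axes as they then stand; what a row does not reach is not made up. A row lasts 1/8 s, in which the tool goes at most 62.5 mm and 10.7 degrees, less where a joint would pass 70% of its speed; a pose out of reach is approached as far as the arm can. A call with a gripper value outside its range is refused whole. The fingers move at their own pace and stop on an object; "force" is the grip in N (left out, the last holds). Time passes only in rows, so rows that do not move let the fingers close, or fill a call up. It gives the time, the measured TCP pose, the force, the opening and the grip force at its end, in the units of the state.
- ctrl.get_obs(): the state, without advancing time (a new reading comes with each control period).
- ctrl.camera(name): name is "scene" or "top"; returns a dict with "pixels" (384x512x3 uint8, red, green, blue), "z_map" (384x512 float32, m along the optical axis (not along the pixel's ray), 0 where there is no reading), "mtx" (3x3 intrinsics, pixels), "dist" ([k1, k2, p1, p2, k3] as OpenCV has them; the pictures are not rectified), "pose" (4x4, takes a point from camera to world coordinates). Camera axes: x right, y up, looking along -z (the intrinsics and any distortion apply to the point x, -y, -z); pixel columns grow to the right and rows downward; lengths in m; the calibration is good to about 2 mm. A picture is of the moment at which its call begins.
- ctrl.hand_in(): hands the job in; it is judged then, once.
The state is a dict: "time_s": time; "qpos": joint angles; "joint_vel": joint speeds; "tau": joint torques, N m; "ee_pos": TCP position; "eef_rot": TCP orientation; "force": force on the tool from outside, world axes, zero at the start; "moment": the same for the moment, N m; "grip_width": finger opening in m; "grip_force": force on a finger pad.
Only numpy, scipy, OpenCV 4.12 (cv2) and the standard library are available. Lean on these libraries where they do the work, as an engineer would, in place of code of your own. Each camera call takes 0.05 s, during which the arm holds its last target. There are 200 camera calls.

## Working session

There is one attempt and no reset: what is moved stays moved. The work goes in short steps, Python scripts to look and compute and a tool call to move; the robot and the scene stay as the last step left them, time stands still between calls to the robot, and variables do not carry over. Pictures are saved under pics/ and viewed, at most 10 in all, crops included, and the job is handed in when it is done.

Besides the shell and the picture viewer there is one more tool, called after ">>>" in YAML: its name, and indented under it one key for each argument. servo_tool: Moves the arm, as the interface text tells. Its arguments: {"type":"object","properties":{"plan":{"type":"array","items":{"type":"array","items":{"type":"number"}}},"force":{"type":"number"}},"required":["plan"]}

```bash
mkdir -p pics; cat > h.py <<'E'
import numpy as np, cv2, pickle
def snap(n):
    from station import ctrl
    c=ctrl.camera(n); pickle.dump(c,open(n+'.pkl','wb'))
    return c
def ray(c,px):
    p=cv2.undistortPoints(np.array(px,float).reshape(-1,1,2),np.array(c['mtx']),np.array(c['dist'])).reshape(-1,2)
    d=np.c_[p[:,0],-p[:,1],-np.ones(len(p))]; T=np.array(c['pose'])
    return T[:3,3],d@T[:3,:3].T
def onplane(c,px,z):
    o,d=ray(c,px); return o+d*((z-o[2])/d[:,2])[:,None]
def cloud(c):
    v,u=np.mgrid[0:384,0:512]; o,d=ray(c,np.c_[u.ravel(),v.ravel()])
    return (o+d*c['z_map'].ravel()[:,None]).reshape(384,512,3)
E
python3 - <<'E'
from h import *
from station import ctrl
for n in('scene','top'):
    c=snap(n); cv2.imwrite(f'pics/{n}0.png',cv2.resize(c['pixels'][:,:,::-1],(800,600),interpolation=cv2.INTER_CUBIC)); print(np.round(c['pose'],3))
print(ctrl.get_obs())
E
```

```text
[[ 0.127 -0.769  0.626  1.165]
 [ 0.992  0.102 -0.075 -0.084]
 [-0.006  0.631  0.776  0.956]
 [ 0.     0.     0.     1.   ]]
[[-0.029  0.995 -0.098  0.367]
 [-0.999 -0.031 -0.021 -0.003]
 [-0.024  0.097  0.995  1.293]
 [ 0.     0.     0.     1.   ]]
{'time_s': 0.1, 'qpos': array([-1.22261524e+00,  3.00392511e-01,  1.52149193e+00,  2.44989996e-05,
        1.32072887e+00, -6.66023700e-02]), 'joint_vel': array([ 0.00112226, -0.00086343, -0.00203107,  0.0001064 ,  0.00037144,
       -0.00018799]), 'tau': array([ 7.07568997e-04, -5.32645118e+01, -3.53287375e+01,  7.09506450e-02,
        2.34713947e-02, -7.29455860e-05]), 'ee_pos': array([ 0.22156823, -0.50314275,  0.20496716]), 'eef_rot': array([-3.14057584e+00, -9.16061561e-05,  4.14777334e-01]), 'force': array([-0.84747687,  0.56680091, -0.82217211]), 'moment': array([-0.02792739,  0.06431748,  0.0144066 ]), 'grip_force': 0.0, 'grip_width': 0.09381847507739843}
```

View pics/top0.png

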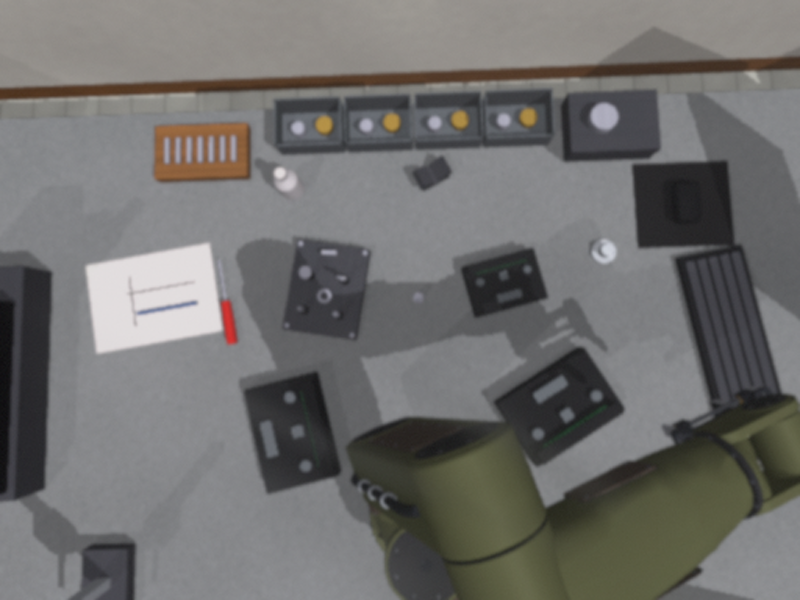

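View pics/scene0.png

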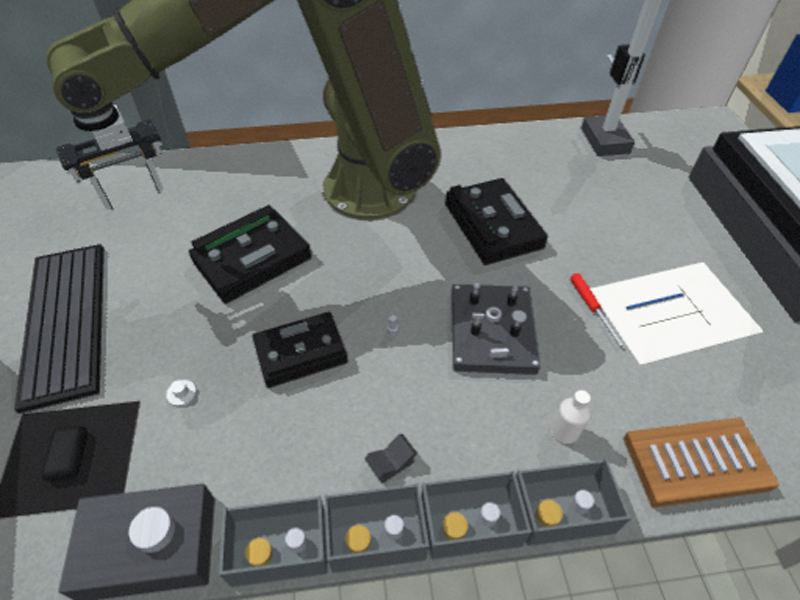

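The top view shows the fixture at about (327,288), with the wide-disc probe likely at (305,272). The smallest readout appears to be at (505,282), the shaft is at (418,297), and two larger readouts are at (293,432) and (560,405). The scene view agrees, with the flat probe at (519,318) and the small readout at (300,347).

```bash
python3 - <<'E'
from h import *
ims=[]
for n,(u0,u1,v0,v1) in {'top':(170,360,145,225),'scene':(155,355,175,250)}.items():
    c=pickle.load(open(n+'.pkl','rb')); 
    ims.append(cv2.resize(c['pixels'][v0:v1,u0:u1,::-1],(800,300),interpolation=cv2.INTER_CUBIC))
cv2.imwrite('pics/crop.png',np.vstack(ims))
c=pickle.load(open('top.pkl','rb')); P=cloud(c); S=cloud(pickle.load(open('scene.pkl','rb')))
g=c['pixels'].mean(2)
# dark bodies
for name,(u,v) in dict(fix=(209,184),small=(323,180),b1=(187,276),b2=(358,259)).items():
    m=((P[...,2]>.02)&(P[...,2]<.06)&(g<110)).astype(np.uint8)
    k,l,st,ce=cv2.connectedComponentsWithStats(m); 
    w=l[v-12:v+13,u-12:u+13]; i=np.bincount(w[w>0]).argmax()
    r=cv2.minAreaRect(P[l==i][:,:2].astype(np.float32)*1000); print(name,st[i,4],np.round(r[0]),np.round(r[1]),round(r[2],1),np.median(P[l==i][:,2]))
for n,Q in(('top',P),('scene',S)):
    m=((Q[...,2]>.08)&(Q[...,2]<.1)&(abs(Q[...,1]-.12)<.1)&(Q[...,0]>.25)&(Q[...,0]<.56)).astype(np.uint8)
    k,l,st,ce=cv2.connectedComponentsWithStats(m)
    for i in range(1,k): print(n,st[i,4],ce[i].round(1),np.round(np.median(Q[l==i],0),4))
E
```

```text
fix 2605 [508. 209.] [171. 210.] 79.7 0.029517043760564965
small 1637 [ 511. -196.] [120. 170.] 13.6 0.03467039624220436
b1 2664 [190. 289.] [236. 167.] 12.7 0.04562028929005224
b2 2698 [ 232. -301.] [165. 234.] 31.0 0.04586610461938612
top 12 [218.2 177. ] [0.5246 0.1661 0.0872]
top 14 [214.5 200.3] [0.4467 0.1791 0.0864]
scene 16 [305.  182.5] [0.4463 0.1812 0.0854]
scene 17 [306.2 201.8] [0.5237 0.1678 0.0866]
```

View pics/crop.png

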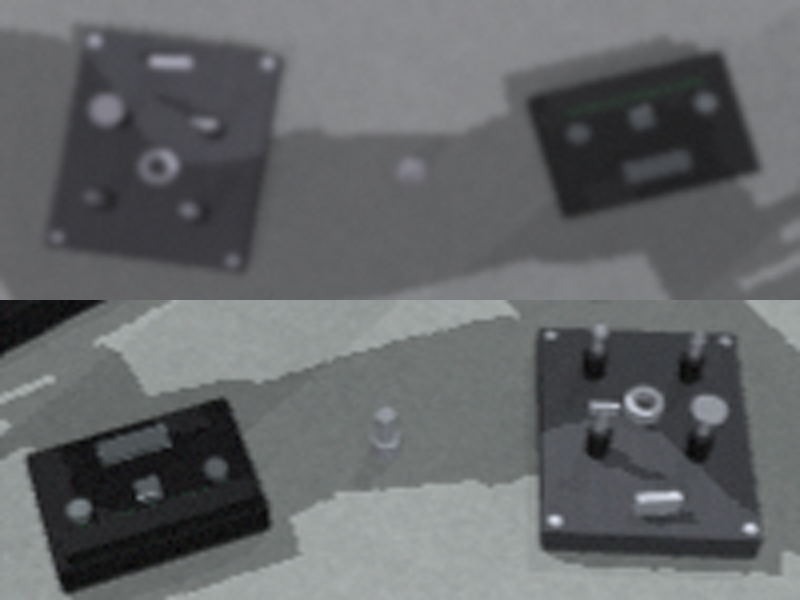

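The crop shows the wide disc at the fixture's upper-left probe (top crop (107,110), scene crop (709,410)). The bar key is at top crop (657,165). The smallest readout measures 120 x 170 mm, which matches. Next I'll measure both targets from the two views.

```bash
python3 - <<'E'
from h import *
def R(a): a=np.radians(a); return np.array([[np.cos(a),-np.sin(a)],[np.sin(a),np.cos(a)]])
print('pred disc',[508,209]+R(-10.3)@[25,40],'bar',[511,-196]+R(13.6)@[-33,0])
seeds={'top':(((195,175),.09),((326,189),.044)),'scene':(((332,202),.09),((189,211),.044))}
for n in seeds:
    c=pickle.load(open(n+'.pkl','rb')); g=c['pixels'].mean(2); 
    for (u,v),z in seeds[n]:
        w=g[v-10:v+11,u-13:u+14]; t=(np.percentile(w,20)+g[v,u])/2
        m=np.zeros(g.shape,np.uint8); m[v-10:v+11,u-13:u+14]=w>t
        k,l,st,ce=cv2.connectedComponentsWithStats(m,connectivity=4); i=l[v,u]
        pts=np.argwhere(l==i)[:,::-1]; X=onplane(c,pts,z)
        r=cv2.minAreaRect(X[:,:2].astype(np.float32)*1000)
        print(n,z,round(t),st[i],ce[i].round(1),onplane(c,[ce[i]],z).round(4),np.round(r[1]),round(r[2]))
E
```

```text
pred disc [539.74921455 243.88534614] bar [ 478.92528698 -203.75968973]
top 0.09 96 [191 170   8   8  53] [194.8 173.5] [[0.5387 0.2444 0.09  ]] [24. 24.] 88
top 0.044 56 [318 185  16   9  89] [325.6 188.9] [[ 0.4768 -0.2031  0.044 ]] [20. 55.] 14
scene 0.09 104 [328 199   9   9  55] [331.9 202.1] [[0.5377 0.245  0.09  ]] [28. 28.] 22
scene 0.044 52 [179 206  19  10 110] [188.  210.7] [[ 0.4777 -0.2014  0.044 ]] [24. 58.] 13
```

>>> servo_tool:
  plan:
    - [0,0.037,-0.035,0,0,0,0]
    - [0,0.037,-0.035,0,0,0,0]
    - [0,0.037,-0.035,0,0,0,0]
    - [0,0.037,-0.035,0,0,0,0]
    - [0,0.037,-0.035,0,0,0,0]
    - [0,0.037,-0.035,0,0,0,0]
    - [0,0.037,-0.035,0,0,0,0]
    - [0,0.037,-0.035,0,0,0,0]
  force: 20

```text
time_s: 1.1
ee_pos: [0.38, -0.1262, 0.2055]
eef_rot: [3.142, -0.0, 0.415]
force: [0.8, -0.5, -0.3]
grip_width: 0.0175
grip_force: 0.0
```

>>> servo_tool:
  plan:
    - [0,0.037,-0.035,0,0,0,0]
    - [0,0.037,-0.035,0,0,0,0]
    - [0,0.037,-0.035,0,0,0,0]
    - [0,0.037,-0.035,0,0,0,0]
    - [0,0.037,-0.035,0,0,0,0]
    - [0,0.037,-0.035,0,0,0,0]
    - [0,0.037,-0.035,0,0,0,0]
    - [0,0,0,0,0,0,0]

```text
time_s: 2.1
ee_pos: [0.5181, 0.2031, 0.2044]
eef_rot: [-3.141, 0.001, 0.418]
force: [0.1, -1.1, -0.2]
grip_width: 0.0003
grip_force: 0.0
```

>>> servo_tool:
  plan:
    - [0,0.018,-0.015,0,0,0,0]
    - [0,0.017,-0.015,0,0,0,0]
    - [0,0,0,0.025,0,0,0]
    - [0,0,0,0.025,0,0,0]
    - [0,0,0,0.025,0,0,0]
    - [0,0,0,0.015,0,0,0]
    - [0,0,0,0.008,0,0,0]
    - [0,0,0,0,0,0,0]

```text
time_s: 3.1
ee_pos: [0.538, 0.2422, 0.1075]
eef_rot: [-3.142, 0.0, 0.415]
force: [-0.7, -0.1, -0.1]
grip_width: 0.0006
grip_force: 0.0
```

```bash
python3 - <<'E'
from h import *
from station import ctrl
a=snap('scene')
print(ctrl.get_obs()['ee_pos'],ctrl.get_obs()['force'])
cv2.imwrite('pics/c1.png',cv2.resize(a['pixels'][110:260,255:405,::-1],(600,600),interpolation=cv2.INTER_CUBIC))
E
```

```text
[0.53821466 0.24233488 0.10805803] [ 0.2089738  -0.49978903  0.00577025]
```

View pics/c1.png

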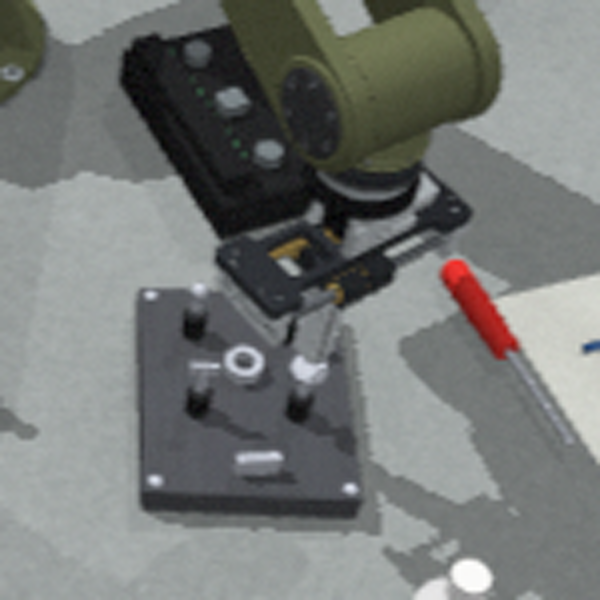

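The view shows the shut fingertips directly above the flat disc (tip about (312,355), disc about (308,370)), clear of the other probes. Now pressing in small steps.

>>> servo_tool:
  plan:
    - [0,0.001,-0.002,0.004,0,0,0]
    - [0,0,0,0.004,0,0,0]
    - [0,0,0,0.004,0,0,0]
    - [0,0,0,0.003,0,0,0]
    - [0,0,0,0.002,0,0,0]
    - [0,0,0,0.002,0,0,0]
    - [0,0,0,0.001,0,0,0]
    - [0,0,0,0,0,0,0]

```text
time_s: 4.15
ee_pos: [0.5381, 0.2446, 0.0876]
eef_rot: [3.142, -0.0, 0.415]
force: [-0.7, -1.3, 3.1]
grip_width: 0.0007
grip_force: 1.4
```

Contact is confirmed at 3 N, about 2.5 mm in. I'll go 3.5 mm further.

>>> servo_tool:
  plan:
    - [0,0,0,0.001,0,0,0]
    - [0,0,0,0.001,0,0,0]
    - [0,0,0,0.001,0,0,0]
    - [0,0,0,0.0005,0,0,0]
    - [0,0,0,0,0,0,0]
    - [0,0,0,0,0,0,0]
    - [0,0,0,0,0,0,0]
    - [0,0,0,0,0,0,0]

```text
time_s: 5.15
ee_pos: [0.5381, 0.2446, 0.084]
eef_rot: [3.142, -0.0, 0.415]
force: [-0.7, -1.3, 3.1]
grip_width: 0.0003
grip_force: 1.9
```

```bash
python3 - <<'E'
from h import *
from station import ctrl
old=pickle.load(open('scene.pkl','rb')); F=[]
for i in range(4):
    a=ctrl.camera('scene'); o=ctrl.get_obs(); F.append(o['force'][2])
print(np.round(F,2),o['ee_pos'])
cv2.imwrite('pics/c2.png',np.hstack([cv2.resize(x['pixels'][175:225,310:350,::-1],(400,500),interpolation=cv2.INTER_CUBIC) for x in(old,a)]))
E
```

```text
[3.33 4.14 3.23 3.96] [0.53808753 0.24459454 0.08397751]
```

View pics/c2.png

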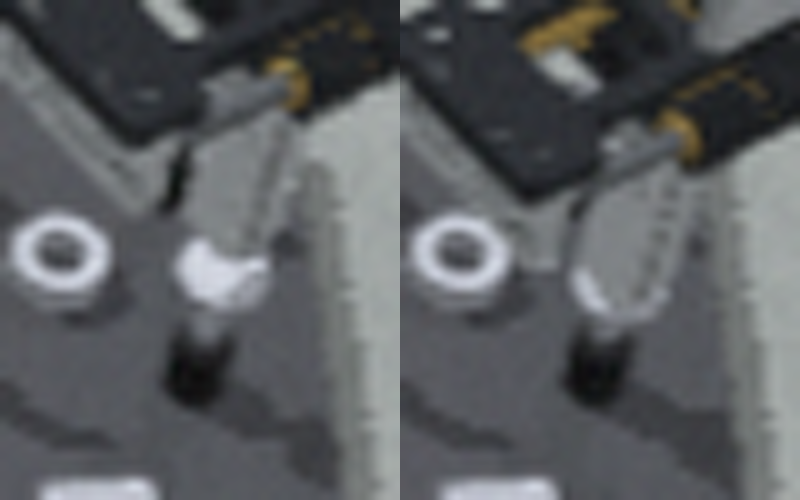

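The right half shows the disc lowered on its stem, and the mean force of about 3.7 N corresponds to roughly 6 mm. Releasing upward, then moving across to the bar key.

>>> servo_tool:
  plan:
    - [0,0,0,-0.004,0,0,0]
    - [0,0,0,-0.006,0,0,0]
    - [0,0,0,-0.01,0,0,0]
    - [0,0,0,-0.02,0,0,0]
    - [0,0,0,-0.03,0,0,0]
    - [0,0,0,-0.03,0,0,0]
    - [0,0,0,-0.01,0,0,0]
    - [0,0,0,0,0,0,0]

```text
time_s: 6.35
ee_pos: [0.5381, 0.2446, 0.194]
eef_rot: [3.142, -0.0, 0.415]
force: [-0.0, 0.5, -0.4]
grip_width: 0.0002
grip_force: 0.0
```

>>> servo_tool:
  plan:
    - [0,-0.0235,0.0385,0,0,0,0]
    - [0,-0.0235,0.0385,0,0,0,0]
    - [0,-0.0235,0.0385,0,0,0,0]
    - [0,-0.0235,0.0385,0,0,0,0]
    - [0,-0.0235,0.0385,0,0,0,0]
    - [0,-0.0235,0.0385,0,0,0,0]
    - [0,-0.0235,0.0385,0,0,0,0]
    - [0,-0.0235,0.0385,0,0,0,0]

```text
time_s: 7.35
ee_pos: [0.4893, -0.1143, 0.1926]
eef_rot: [-3.14, 0.002, 0.415]
force: [0.9, 0.2, 0.2]
grip_width: 0.0001
grip_force: 0.0
```

>>> servo_tool:
  plan:
    - [0,-0.0235,0.0385,0,0,0,0]
    - [0,-0.0235,0.0385,0,0,0,0]
    - [0,0,0,0,0,0,-0.09]
    - [0,0,0,0,0,0,0.09]
    - [0,0,0,0.03,0,0,0]
    - [0,0,0,0.03,0,0,0]
    - [0,0,0,0.02,0,0,0]
    - [0,0,0,0,0,0,0]

```text
time_s: 8.35
ee_pos: [0.477, -0.2019, 0.1118]
eef_rot: [-3.138, 0.003, 0.415]
force: [-0.4, 0.3, 1.1]
grip_width: 0.0007
grip_force: 0.0
```

```bash
python3 - <<'E'
from h import *
from station import ctrl
t=snap('top'); s=snap('scene'); print(ctrl.get_obs()['ee_pos'])
cv2.imwrite('pics/c3.png',np.hstack([cv2.resize(x,(400,400),interpolation=cv2.INTER_CUBIC) for x in(t['pixels'][130:230,275:375,::-1],s['pixels'][150:250,145:245,::-1])]))
c=s;g=c['pixels'].mean(2); u,v=332,202;w=g[v-10:v+11,u-13:u+14]>104
m=np.zeros(g.shape,np.uint8);m[v-10:v+11,u-13:u+14]=w
k,l,st,ce=cv2.connectedComponentsWithStats(m,connectivity=4);print('disc',ce[l[v,u]],'was 331.9 202.1')
E
```

```text
[ 0.47809208 -0.2024505   0.11399185]
disc [331.89285714 202.16071429] was 331.9 202.1
```

View pics/c3.png

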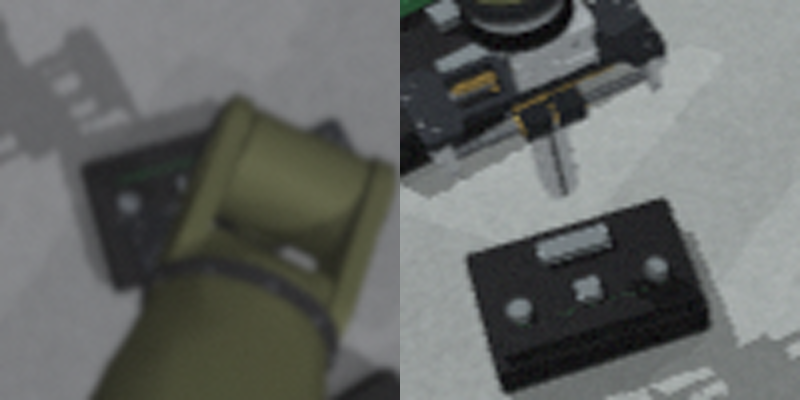

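The view shows the disc back at its rest pixel. The fingertip is above the bar key (tip about (560,192), key about (573,243)). Going down.

>>> servo_tool:
  plan:
    - [0,0,0,0.02,0,0,0]
    - [0,0,0,0.02,0,0,0]
    - [0,0,0,0.013,0,0,0]
    - [0,0,0,0.006,0,0,0]
    - [0,0,0,0.004,0,0,0]
    - [0,0,0,0.004,0,0,0]
    - [0,0,0,0.003,0,0,0]
    - [0,0,0,0,0,0,0]

```text
time_s: 9.45
ee_pos: [0.4782, -0.2025, 0.0441]
eef_rot: [3.141, -0.0, 0.415]
force: [-0.2, -0.4, 1.5]
grip_width: 0.0007
grip_force: 1.0
```

>>> servo_tool:
  plan:
    - [0,0,0,0.001,0,0,0]
    - [0,0,0,0.001,0,0,0]
    - [0,0,0,0.001,0,0,0]
    - [0,0,0,0.0005,0,0,0]
    - [0,0,0,0.0005,0,0,0]
    - [0,0,0,0.0005,0,0,0]
    - [0,0,0,0,0,0,0]
    - [0,0,0,0,0,0,0]

```text
time_s: 10.45
ee_pos: [0.4782, -0.2025, 0.0395]
eef_rot: [3.141, -0.0, 0.415]
force: [0.1, -0.3, 3.9]
grip_width: 0.0005
grip_force: 2.1
```

```bash
python3 - <<'E'
from h import *
from station import ctrl
F=[]
for i in range(4):
    a=ctrl.camera('scene'); o=ctrl.get_obs(); F.append(o['force'][2])
print(np.round(F,2),o['ee_pos'])
E
```

```text
[4.55 4.52 4.63 5.24] [ 0.47822604 -0.20252388  0.03951093]
```

A force of about 4.6 N puts the key about 4.5 mm down. Withdrawing.

>>> servo_tool:
  plan:
    - [0,0,0,-0.003,0,0,0]
    - [0,0,0,-0.005,0,0,0]
    - [0,0,0,-0.01,0,0,0]
    - [0,0,0,-0.03,0,0,0]
    - [0,0,0,-0.04,0,0,0]
    - [0,0,0,-0.04,0,0,0]
    - [0,0,0,-0.02,0,0,0]
    - [0,0,0,0,0,0,0]

```text
time_s: 11.65
ee_pos: [0.4785, -0.2026, 0.1889]
eef_rot: [3.14, -0.002, 0.415]
force: [-0.8, 0.2, -0.7]
grip_width: 0.0004
grip_force: 0.0
```

>>> servo_tool:
  plan:
    - [0,-0.02,0.02,0,0,0,0]
    - [0,-0.02,0.02,0,0,0,0]
    - [0,-0.02,0.02,0,0,0,0]
    - [0,-0.02,0.02,0,0,0,0]
    - [0,-0.01,0.01,0,0,0,0]
    - [0,0,0,0,0,0,0]
    - [0,0,0,0,0,0,0]
    - [0,0,0,0,0,0,0]

```text
time_s: 12.65
ee_pos: [0.4324, -0.3204, 0.1874]
eef_rot: [-3.142, -0.0, 0.416]
force: [0.4, 0.4, -0.3]
grip_width: 0.0006
grip_force: 0.0
```

```bash
python3 - <<'E'
from h import *
from station import ctrl
s=snap('scene'); print(ctrl.get_obs()['ee_pos'])
cv2.imwrite('pics/c4.png',cv2.resize(s['pixels'][:,:,::-1],(800,600)))
g=s['pixels'].mean(2); u,v=189,211
m=np.zeros(g.shape,np.uint8);m[v-10:v+11,u-13:u+14]=g[v-10:v+11,u-13:u+14]>52
k,l,st,ce=cv2.connectedComponentsWithStats(m,connectivity=4);print('bar',ce[l[v,u]],'was 188.0 210.7')
E
```

```text
[ 0.43235289 -0.32050247  0.18747873]
bar [186.53409091 206.88636364] was 188.0 210.7
```

View pics/c4.png

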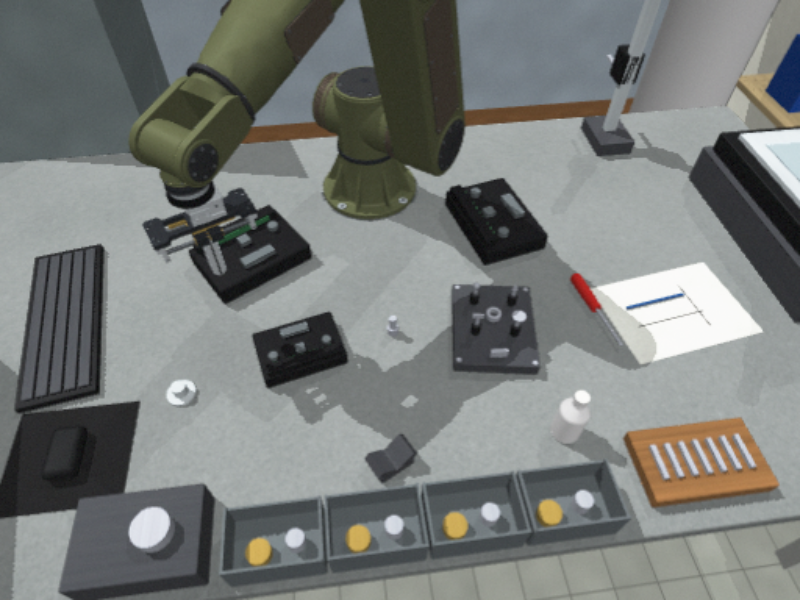

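The view shows the readout still at about (300,347), the shaft at (392,324), and everything else in its original place. The arm is clear. The bar centroid shift comes from the changed lighting leaking the mask, because the box outline has not moved.

```bash
python3 -c "
from station import ctrl
print(ctrl.hand_in())"
```

```text
the job is handed in; nothing more can be done
None
```

I pressed the flat probe about 6 mm and it sprang back, pressed the bar key about 4.5 mm and let it go, withdrew the arm and handed the job in; no verdict was returned.

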